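# Catch the heel blanks from the chute and stack the bin

## Robot

A 7-joint arm with a two-finger parallel gripper is mounted at the origin on the work surface. World frame = base frame: x ahead of the robot, y to its left, z up, the work surface at z = 0. Lengths are in mm, angles in rad, forces in N, time in s.
With the tool pointing down it reaches from about 400 to 850 mm from the base axis. Payload 10.4 kg.
Tool frame: the origin (TCP) lies midway between the tips of the shut fingers; the grasp point (between the pads) lies bot.grip_depth behind it (bot.grip_depth is the distance from the TCP to the grasp point, in mm); z points along the fingers, x is the direction in which the jaws open and shut, and the axes are right-handed (so a half turn about z gives the same grasp; the last joint's range is limited). The gripper opens to 85 mm and grips with 20 to 120 N. Pads are 22 mm wide; open, the fingers measure 114 mm over their backs; the gripper's body (76 mm by 85 mm) begins 54 mm behind the grasp point. The pads swing forward as they close: fully open they stand 13 mm farther back than shut.
Start: joints at [-1.331, 0.332, -0.065, 1.46, 0.022, 1.35, -0.088], TCP at [162.352, 603.569, 210.138] pointing down, gripper open.
Joint ranges: [-2.6, 2.6], [-0.5, 2.12], [-1.47, 1.34], [0.16, 2.42], [-1.27, 4.41], [0.06, 2.06], [-2.6, 2.6]. Speed limits (rad/s): [2.22, 2.22, 2.79, 2.79, 3.14, 3.14, 3.14].

## Interface

Orientations are given as [roll, pitch, yaw] about the fixed x, y, z axes, in that order (R = Rz(yaw) Ry(pitch) Rx(roll)).
In Python, from workcell import bot gives the robot as it stands. The module is installed in compiled form; this text tells all that it offers.
- The arm moves only by the tool carry_out, never from a script. Its argument "plan" is a list of rows, each a list of 6 numbers: the shift along the world's x, y, z in mm, then the turn, a rotation vector about the world's x, y, z in degrees. A call has 1 to 5 rows; each row shifts and turns the pose as measured when the row begins; what a row does not reach is not made up. A row lasts 1/8 s, in which the tool goes at most 62.5 mm and 10.7 degrees, less where a joint would pass 70% of its speed; a pose out of reach is approached as far as the arm can. A call with a gripper value outside its range is refused whole. "claw" is the gripper command: -1 is fully open, 1 is shut, values between are in proportion, set as the call begins (left out, the last holds). The fingers move at their own pace and stop on an object; "newtons" is the grip in N (left out, the last holds). Time passes only in rows, so rows that do not move let the fingers close. It gives the time, the measured TCP pose, the force and the opening at its end, in the units of the state.
- bot.read_state(): the state, without advancing time (a new reading comes with each control period).
- bot.capture(name): name is "scene" or "top"; returns (picture, depth): 400x640x3 uint8, red, green, blue; 400x640 float32, mm along the optical axis (not along the pixel's ray), 0 where there is no reading.
- bot.calibration(name): a dict with "fx", "fy", "cx", "cy" (pixels), "position" and "attitude" of the camera in the world. Camera axes: x right, y up, looking along -z (the intrinsics and any distortion apply to the point x, -y, -z); pixel columns grow to the right and rows downward; lengths in mm; the calibration is good to about 2 mm. A picture is of the moment at which its call begins. calibration takes no time and is no camera call.
- bot.close_job(): hands the job in, once; it reports no verdict.
Trained networks look in the newest picture that a camera, given by its name, has taken for a name from the list of things; names that differ only in an ending like _2 or _b are one class to them, and where a whole thing is asked for, a point or a joint stands for the part that bears it (a point fixed in the world has none). Each returns a list of dicts, best first, with "confidence" (0 to 1); they miss things now and then, are a little off and sometimes report something else, mostly with a low value. They report only what shows in the picture. A call takes as long as a camera call. They do not tell look-alikes from the thing itself.
- bot.outline_of(camera, thing): "region" (400x640 bool, what is visible of it) and "uv" ([column, row] in pixels, amid what is visible of it).
- bot.spot_point(camera, thing): "uv" ([column, row] in pixels: a listed point, or the origin of a listed thing).
The state is a dict: "time_s": time; "qpos": joint angles; "dq": joint speeds; "effort": joint torques, N m; "ee_pos": TCP position; "ee_rot": TCP orientation; "contact_force": force on the tool from outside, world axes, zero at the start; "moment": the same for the moment, N m; "width": finger opening in mm.
Only numpy, scipy, OpenCV 4.12 (cv2) and the standard library are available. Lean on these libraries where they do the work, as an engineer would, in place of code of your own. Each camera call takes 0.05 s, during which the arm holds its last target. There are 200 camera calls.

## Task

Pick up the empty plywood bin by its slanted handle, hold it under the mouth of the chute and lift the trip plate there with its far rim, so that the gate opens and all three hardwood blocks slide into the bin. Then bring the bin out, letting the gate drop shut, and lower it onto the tray on the bench with its handle towards the tray's narrow notch, so that each of its four lugs drops into the matching notch and it sits flat, before you let it go. Do not knock over or push away the tape roll, the drill or the screwdriver.

Things in the scene. Friction and masses are not known exactly. Their poses are not given: they have to be found in the camera images.
- bin: Loose open plywood bin, 320 g, 160 (x) by 130 (y) mm, walls 6 mm, rim 100 mm above its origin, which is the centre of its footprint at the undersides of the lugs it stands on. Floor's underside at z = 14 mm, upper side at 20. z up, +x away from the handle; starts with +x ahead of the robot within 20 degrees, on one side of the chute, the tray on the other.
- grip (a point): Place to grip the bin's handle, at (-100, 0, 145) mm in the bin's frame, axes as the bin's. The handle is a dark board 12 mm thick, 60 mm wide (y), rising 75 mm from the top of the -x wall and leaning outward (to -x) 27 degrees from vertical; this point is 50 mm up it, mid-thickness. Pinch across the thickness, fingers pointing down along the board: (sin 27, 0, -cos 27 degrees).
- small_lug (a point): Middle of the underside of the bin's narrow lug (26 mm wide), under its -x wall, at (-76, 0, 0) mm in the bin's frame. Lugs 44 mm wide are under the middles of the +x, +y and -y walls. All are 14 mm tall, 8 mm thick, dark wood, flush with the walls' outer faces.
- tray: Lower tray full of blocks, fixed to the bench, 160 (x) by 130 (y) mm like the bin, rim 75 mm high, walls 10 mm. Origin: centre of its underside, on the bench, z up, +x ahead of the robot within 20 degrees. Stacked, the bin has the tray's yaw and its origin is 61 mm straight above the tray's origin.
- small_notch (a point): Middle of the bottom of the tray's narrow notch (36 mm wide) in its -x wall, at (-75, 0, 59) mm in the tray's frame. Notches 54 mm wide are in the middles of the +x, +y and -y walls. All are 16 mm deep from the rim, 10 mm wider than the bin's lugs.
- lip (a point): Middle of the fixed steel chute's lip, 200 mm above the bench. +x is level and uphill (ahead of the robot within 15 degrees), z up. The slick channel, 44 mm wide, rises 32 degrees for 215 mm. Its foot begins 85 mm to +x of the lip. Blocks fly up to 100 mm to -x. A good bin place: level, same +x, origin 47 mm to -x of the lip, so its +x wall is under the trip plate.
- trip (a point): Centre of the underside of the trip plate, level, 60 (x) by 120 (y) mm, below the chute, 38 mm to +x of the lip, 140 mm above the bench with the gate shut. It is joined to the gate by two upright cheeks (72 mm over their outsides) and moves with it. Axes as the chute's. The rim of the bin's +x wall pushes it up from below.
- gate (a joint): Height of the gate in m: 0 shut, 0.07 its stop. An aluminium plate across the lip that slides straight up with the trip plate, 120 g in all, and drops shut by its weight. Blocks pass from about 0.03; at 0.05 all three pass freely within about 2 s.
- lamp (a point): Centre of the underside of a lamp head, 40 (x) by 160 (y) by 25 mm, hanging over the catching place 50 mm to -x of the lip, 389 mm above the bench, fixed to the chute. Its arm runs off to +x. It leaves no room for an upright gripper over the bin.
- block0_mid (a point): Centre of a loose hardwood block 60 by 32 by 24 mm (its x, y, z), about 34 g, lying lengthwise in the chute: the lowest, against the gate.
- block1_mid (a point): Centre of a loose hardwood block 60 by 32 by 24 mm (its x, y, z), about 34 g, lying lengthwise in the chute: the middle one.
- block2_mid (a point): Centre of a loose hardwood block 60 by 32 by 24 mm (its x, y, z), about 34 g, lying lengthwise in the chute: the uppermost.
- tape: Bystander: roll of paper tape lying flat, 100 mm across, 45 mm high, origin under its centre. Leave alone.
- drill: Bystander: cordless drill standing on its battery, about 200 mm tall and 220 mm long, origin under its battery. Leave alone.
- screwdriver: Bystander: screwdriver lying on the bench between robot and chute, under 35 mm high, along its own x. Leave alone.
Not all that is in view belongs to the job. What is shaped like the part that bears block1_mid but purple or yellow is not meant.

How it is judged:
By the outcome, as a careful person would: the job done as asked, in the order asked, and still so for the second after the job is handed in, with the robot touching nothing.
It also fails if it takes over 58 s, if anything falls off the work surface, if the arm or the gripper's body presses on something with over 40 N, if the wrist force passes 120 N, or if a joint passes its speed limit or range.

## Working session

There is one attempt and no reset: what is moved stays moved. The work goes in short steps, Python scripts to look and compute and a tool call to move; the robot and the scene stay as the last step left them, time stands still between calls to the robot, and variables do not carry over. Pictures are saved under pics/ and viewed, about 8 in all and at most 12, crops included, and the job is handed in when it is done.

Besides the shell and the picture viewer there is one more tool, called after "Call:" as a command line: name --pt "numbers of a row" for each row, then --argument value for the rest. carry_out: Moves the arm, as the interface text tells. Its arguments: {"type":"object","properties":{"plan":{"type":"array"},"claw":{"type":"number"},"newtons":{"type":"number"}},"required":["plan"]}

```bash
mkdir -p pics
cat > h.py <<'E'
import numpy as np,cv2
from workcell import bot
from scipy.spatial.transform import Rotation as R
def cal(c):
    k=bot.calibration(c); a=np.array(k["attitude"],float)
    Rm=a if a.shape==(3,3) else (R.from_euler('xyz',a).as_matrix() if a.size==3 else R.from_quat(a).as_matrix())
    return k,Rm,np.array(k["position"],float)
def cloud(c,d):
    k,Rm,p=cal(c); v,u=np.mgrid[0:400,0:640]
    P=np.stack([(u-k["cx"])/k["fx"]*d,-(v-k["cy"])/k["fy"]*d,-d],-1)
    W=P@Rm.T+p; W[d<=0]=np.nan; return W
def proj(c,X):
    k,Rm,p=cal(c); q=(np.asarray(X,float)-p)@Rm
    return np.stack([k["cx"]+k["fx"]*q[...,0]/-q[...,2],k["cy"]-k["fy"]*q[...,1]/-q[...,2]],-1)
def ray(c,uv,z):
    k,Rm,p=cal(c); d=Rm@np.array([(uv[0]-k["cx"])/k["fx"],-(uv[1]-k["cy"])/k["fy"],-1]); return p+d*(z-p[2])/d[2]
E
python3 - <<'E'
from h import *
np.set_printoptions(precision=1,suppress=True)
ims=[]
print(bot.grip_depth,bot.read_state())
for c in("scene","top"):
    im,d=bot.capture(c); np.save(f"d_{c}",d); cv2.imwrite(f"pics/{c}0.png",im[...,::-1]); print(c,bot.calibration(c))
    W=cloud(c,d)
    for t in("bin","tray","tape","drill","screwdriver","block0_mid","gate"):
        for r in bot.outline_of(c,t)[:2]:
            P=W[r["region"]];P=P[~np.isnan(P[:,0])]
            print(t,r["confidence"],np.array(r["uv"]),len(P),*(np.percentile(P,q,axis=0) for q in(3,50,97)) if len(P) else ())
    for t in("grip","small_lug","small_notch","lip","trip","lamp","bin","tray","block0_mid"):
        for r in bot.spot_point(c,t)[:1]:
            u,v=np.array(r["uv"]).round().astype(int); print("pt",t,r["confidence"],u,v,W[min(max(v,0),399),min(max(u,0),639)])
E
```

```text
18.700000000000003 {'time_s': 0.0, 'qpos': array([-1.3,  0.3, -0.1,  1.5,  0. ,  1.3, -0.1]), 'dq': array([ 0.,  0., -0., -0.,  0., -0.,  0.]), 'effort': array([  0. , -62.5,   0. , -39.2,   0. ,   0. ,  -0. ]), 'ee_pos': array([162.3, 603.1, 209.3]), 'ee_rot': array([3.1, 0. , 1.3]), 'contact_force': array([-0.3, -0.3, -0.2]), 'moment': array([ 0.,  0., -0.]), 'width': 85.56596557581445}
scene {'fx': 405.75356652854435, 'fy': 405.75356652854435, 'cx': 314.754418952771, 'cy': 205.67581182354965, 'position': array([1248.3, -312. , 1254.5]), 'attitude': array([0.6, 0. , 1.1])}
bin 0.73 [219.1 253.2] 2719 [ 422.  -376.7    5.1] [ 494.  -317.2   46.1] [ 607.4 -254.1  159.6]
bin 0.29 [240.3 313. ] 2200 [ 722.  -405.3   10.8] [ 763.8 -322.   177.7] [ 797.  -255.1  200.8]
tray 0.8 [377.8 191.2] 1353 [435.8 207.2   6.5] [513.7 284.5  43.3] [600.1 349.2  76.4]
tray 0.36 [219.3 253. ] 2521 [ 425.5 -375.1   15.9] [ 491.7 -317.2   47. ] [ 607.4 -256.7  159.4]
tape 0.7 [405.7 255.5] 516 [715.3 191.2  -1.8] [769.8 248.5  33.5] [805.1 284.2  48.3]
drill 0.71 [329. 246.] 715 [645.9 -32.6   3.2] [694
[... 1391 characters left out ...]
[707.2  36.6 253.7]
block0_mid 0.43 [446.2 234.2] 3742 [ 425.3 -373.6   16.4] [ 521.8 -320.    25.2] [ 605.2 -247.6  164.4]
gate 0.78 [307.6 158.2] 438 [676.9 -33.1   5.3] [711.4  53.1 145. ] [744.6  86.8 235.1]
gate 0.19 [449.6 144.3] 2200 [ 704.7 -408.2   22.5] [ 743.  -309.   188.3] [ 794.3 -248.5  202. ]
pt grip 0.62 318 164 [684.1  24.7 235.9]
pt small_lug 0.64 438 258 [ 458.5 -287.4  103.5]
pt small_notch 0.91 230 264 [442.3 271.2  57.6]
pt lip 0.92 323 171 [633.1  10.8 415.3]
pt trip 0.85 320 161 [690.   19.8 242.4]
pt lamp 0.59 326 178 [619.    5.  416.6]
pt bin 0.81 435 229 [ 538.7 -302.3   22.6]
pt tray 0.75 230 239 [511.  274.   51.9]
pt block0_mid 0.75 318 165 [681.8  24.7 235.2]
```

```bash
python3 -c "
import cv2
for c,b in(('scene',(120,380,170,480)),('top',(110,290,190,490))):
    i=cv2.imread(f'pics/{c}0.png')
    o=i[b[0]:b[1],b[2]:b[3]]
    s=800/o.shape[1]; s=min(s,600/o.shape[0]); cv2.imwrite(f'pics/{c}0c.png',cv2.resize(o,None,fx=s,fy=s,interpolation=2)); print(s)
"
```

```text
2.3076923076923075
2.6666666666666665
```

View pics/scene0c.png

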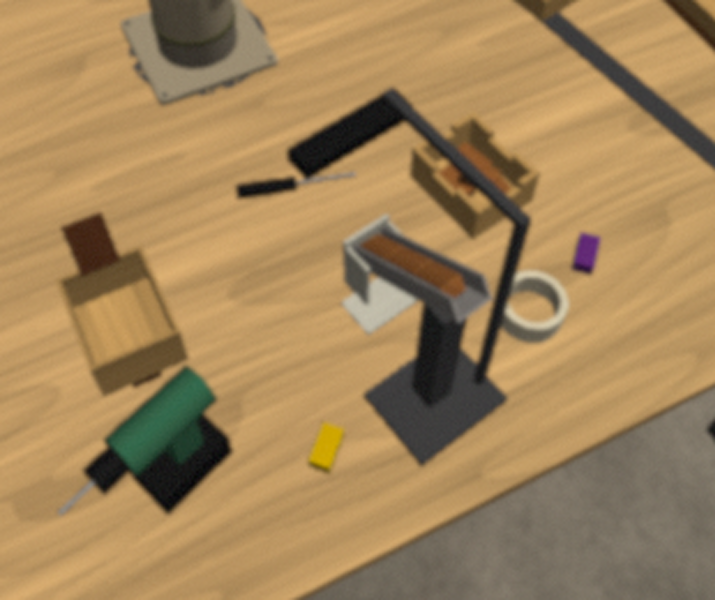

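View pics/top0c.png

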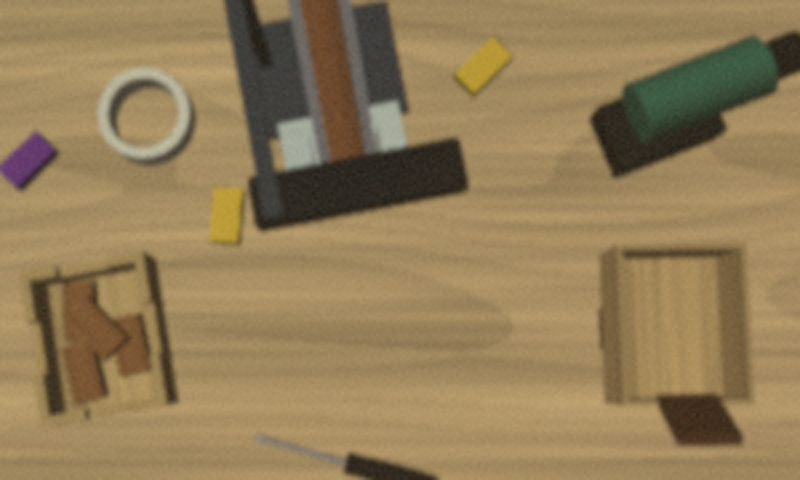

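The scene view shows the bin at the left (crop 120,310) with the drill beyond it. The chute is in the middle with its lamp at (350,130), and the tray is behind the lamp arm at (475,180). The top view shows the bin at (675,325), the tray at (100,335), and the lamp covering the lip at (360,185). The yellow and purple blocks are decoys. Next I'll fit precise poses.

```bash
cat > fit.py <<'E'
from h import *
np.set_printoptions(precision=2,suppress=True)
def fitrect(P,lx,ly,wall,c0,yaw0):
    # maximise rim points within a rim ring template (smooth), robust
    from scipy.optimize import minimize
    P=P[:,:2]
    def cost(p):
        c,s=np.cos(p[2]),np.sin(p[2]); q=(P-p[:2])@np.array([[c,-s],[s,c]])
        ax=np.abs(q[:,0])-(lx/2-wall/2); ay=np.abs(q[:,1])-(ly/2-wall/2)
        sd=np.where((ax>0)&(ay>0),np.hypot(ax,ay),np.maximum(ax,ay))
        e=np.abs(sd); return np.mean(1-np.exp(-(e/wall)**2))
    best=min((minimize(cost,[c0[0]+a,c0[1]+b,yaw0+y],method='Nelder-Mead',options=dict(initial_simplex=None,xatol=.01,fatol=1e-7)) for a in(-8,0,8) for b in(-8,0,8) for y in(-.1,0,.1)),key=lambda r:r.fun)
    return best.x,best.fun
E
python3 - <<'E'
from fit import *
W={}
for c in("scene","top"):
    W[c]=cloud(c,np.load(f"d_{c}.npy"))
for c in("top","scene"):
    V=W[c].reshape(-1,3); V=V[~np.isnan(V[:,0])]
    def box(x0,x1,y0,y1,z0,z1): return V[(V[:,0]>x0)&(V[:,0]<x1)&(V[:,1]>y0)&(V[:,1]<y1)&(V[:,2]>z0)&(V[:,2]<z1)]
    b=box(400,640,-400,-220,94,106); print(c,"bench z",np.median(box(450,550,-150,100,-20,20)[:,2]))
    print(" bin n",len(b),cv2.minAreaRect(b[:,:2].astype(np.float32)),fitrect(b,160,130,6,(525,-315),0))
    t=box(400,640,190,370,70,82); print(" tray",len(t),np.median(t[:,2]),cv2.minAreaRect(t[:,:2].astype(np.float32)),fitrect(t,160,130,10,(517,282),.1))
    hd=box(380,520,-400,-230,112,190); print(" handle",len(hd),hd.mean(0),hd.min(0),hd.max(0), cv2.minAreaRect(hd[:,:2].astype(np.float32)))
    hh=hd[hd[:,2]>160]; print(" handletop",hh.mean(0))
    l=box(590,660,-120,130,405,425); print(" lamp",len(l),np.median(l[:,2]),cv2.minAreaRect(l[:,:2].astype(np.float32)))
    g=box(640,740,-100,120,135,155); print(" trip",len(g),np.median(g[:,2]) if len(g) else 0,cv2.minAreaRect(g[:,:2].astype(np.float32)) if len(g) else 0)
    # channel: surfaces z 230-380
    h=box(660,900,-60,110,225,400); 
    for x in range(670,900,30):
        s=h[(h[:,0]>x)&(h[:,0]<x+10)]
        if len(s)>3: print("  ch",x,len(s),s[:,1].min(),s[:,1].max(),np.percentile(s[:,2],[5,50,95]))
    d=box(640,900,-480,-200,-5,260);d=d[d[:,2]>30]; print(" drill",d.min(0),d.max(0))
E
```

```text
top bench z 0.30957293133724306
 bin n 565 ((530.839111328125, -313.5367431640625), (159.80142211914062, 132.6077880859375), 0.6051368713378906) (array([ 531.36, -312.23,    0.01]), np.float64(0.14356687463163445))
 tray 501 75.27084196056853 ((518.5001220703125, 285.2319030761719), (159.9864501953125, 131.1864013671875), 10.04898452758789) (array([518.37, 284.32,   0.18]), np.float64(0.09111862520076815))
 handle 421 [ 434.14 -311.92  147.54] [ 415.14 -343.96  112.04] [ 456.1  -283.16  175.  ] ((435.635498046875, -313.574951171875), (60.793968200683594, 40.899593353271484), 89.89038848876953)
 handletop [ 422.36 -313.2   165.99]
 lamp 1771 415.4773626936949 ((623.4392700195312, 8.946403503417969), (161.0507354736328, 69.76243591308594), 88.78321838378906)
 trip 333 144.57867425858217 ((714.2933959960938, 27.35167694091797), (46.80474853515625, 119.46907806396484), 10.845952987670898)
  ch 670 54 -3.9422458740123334 56.02939876533507 [230.12 233.19 243.17]
  ch 700 102 -11.316577045408563 52.081088440436744 [228.69 251.36 260.77]
  ch 730 119 5.24443268046688 57.99401386998832 [239.2
[... 1129 characters left out ...]
34766)
 trip 407 143.734759678596 ((695.326904296875, 3.3219337463378906), (84.46592712402344, 84.81732177734375), 10.093545913696289)
  ch 670 46 -19.146875451997232 43.920643030126314 [227.39 233.92 243.07]
  ch 700 58 -13.306656806514354 50.42770300147521 [228.53 250.89 263.31]
  ch 730 59 2.3571981156619017 55.070391227720165 [244.95 272.42 279.44]
  ch 760 63 7.66259680277534 63.038640315404166 [264.97 290.39 299.57]
  ch 790 90 12.892618537131568 68.58103358803743 [235.57 307.45 318.26]
  ch 820 238 18.70269979129972 109.93790119367719 [229.96 302.89 383.18]
  ch 850 4 26.949921548004056 35.28804768226968 [308.13 311.96 316.1 ]
 drill [ 696.78 -461.23   30.16] [ 804.49 -245.04  204.14]
```

```bash
cat > plan.py <<'E'
from h import *
import sys
def plan(n,pos,pitch,yaw):
    s=bot.read_state(); T=R.from_euler('xyz',[np.pi,np.radians(pitch),np.radians(yaw)])
    C=R.from_euler('xyz',s["ee_rot"]); rv=(T*C.inv()).as_rotvec(degrees=True); d=np.array(pos)-s["ee_pos"]
    print("t",round(s["time_s"],2),"at",s["ee_pos"].round(1),"rpy",C.as_euler('xyz',degrees=True).round(1),"w",round(s["width"],1),"F",np.round(s["contact_force"],1))
    print("d",d.round(1),"rv",rv.round(2),"row",(d/n).round(1),(rv/n).round(2))
if __name__=="__main__":
    a=list(map(float,sys.argv[1:])); plan(a[0],a[1:4],a[4],a[5]); np.set_printoptions(suppress=True,precision=2); print("q",bot.read_state()["qpos"])
E
python3 plan.py 12 430 0 330 0 0.6
python3 - <<'E'
from fit import *
V=cloud("top",np.load("d_top.npy")).reshape(-1,3)
for c in("top","scene"):
    V=cloud(c,np.load(f"d_{c}.npy")).reshape(-1,3)
    l=V[(V[:,2]>400)&(V[:,2]<425)&(V[:,0]>560)&(V[:,0]<680)&(V[:,1]>-110)&(V[:,1]<66)]
    a=np.radians(10.4);u=np.array([np.cos(a),np.sin(a)]);v=np.array([-u[1],u[0]])
    p=l[:,:2]@u;q=l[:,:2]@v; lo=q<np.percentile(q,60); print(c,"lamp u range",np.percentile(p[lo],[1,99]),"v range",np.percentile(q,[.5,99.5]))
    g=V[(V[:,2]>138)&(V[:,2]<150)&(V[:,0]>640)&(V[:,0]<745)&(V[:,1]>-60)&(V[:,1]<100)]
    print(" trip u",np.percentile(g[:,:2]@u,[1,99]),"v",np.percentile(g[:,:2]@v,[1,99]))
    for x in(700,740,780,810):
        s=V[(abs(V[:,0]-x)<6)&(V[:,2]>225)&(V[:,2]<335)&(V[:,1]<75)]; m=s[:,2]>0
        qq=s[:,:2]@v; print("  ch v",x,qq.min(),qq.max(),(qq.min()+qq.max())/2)
E
```

```text
t 1.7 at [162.4 603.6 210.1] rpy [-180.    -0.    74.9] w 85.2 F [-0.7 -0.7  0.2]
d [ 267.6 -603.6  119.9] rv [-1.000e-02  0.000e+00 -7.434e+01] row [ 22.3 -50.3  10. ] [-0.   0.  -6.2]
q [-1.33  0.33 -0.06  1.46  0.02  1.35 -0.09]
top lamp u range [592.05 631.22] v range [-181.61  -44.33]
 trip u [684.6  730.13] v [-161.36  -42.73]
  ch v 700 -138.09021977120995 -67.95341485616032 -103.02181731368513
  ch v 740 -127.98289709720272 -76.09634130801577 -102.03961920260925
  ch v 780 -127.51591256214118 -75.62859814788766 -101.57225535501442
  ch v 810 -127.00043261425022 -75.72905982633948 -101.36474622029485
scene lamp u range [589.56 629.55] v range [-184.75  -45.37]
 trip u [659.42 725.67] v [-164.41  -84.41]
  ch v 700 -140.24878946164455 -79.16706800238806 -109.70792873201631
  ch v 740 -130.6447210051326 -78.09770689228262 -104.3712139487076
  ch v 780 -130.29648135802393 -77.43012526940575 -103.86330331371484
  ch v 810 -131.01584848763807 -76.85212725408836 -103.9339878708632
```

Call:
carry_out --pt "22 -50 20 0 0 -6.2" --pt "22 -50 20 0 0 -6.2" --pt "22 -50 20 0 0 -6.2" --pt "22 -50 20 0 0 -6.2" --pt "22 -50 20 0 0 -6.2" --claw -1

```text
time_s: 2.33
ee_pos: [271.7, 347.7, 309.7]
ee_rot: [-3.14, 0.004, 0.756]
contact_force: [1.7, -0.4, 1.1]
width: 85.6
```

Call:
carry_out --pt "22 -50 5 0 0 -6.2" --pt "22 -50 5 0 0 -6.2" --pt "22 -50 5 0 0 -6.2" --pt "22 -50 5 0 0 -6.2" --pt "22 -50 0 0 0 -6.2"

```text
time_s: 2.95
ee_pos: [384.7, 88.9, 333.2]
ee_rot: [-3.136, -0.003, 0.197]
contact_force: [1.5, 1.2, 0.1]
width: 85.3
```

```bash
python3 plan.py 8 384 -315 236 -27 0.6
```

```text
t 2.95 at [384.7  88.9 333.2] rpy [-179.7   -0.2   11.3] w 85.3 F [1.5 1.2 0.1]
d [  -0.7 -403.9  -97.2] rv [  2.46 -26.75 -10.55] row [ -0.1 -50.5 -12.2] [ 0.31 -3.34 -1.32]
q [-0.85 -0.28  0.4   1.81  0.11  1.59 -0.26]
```

Call:
carry_out --pt "2 -50 -6 0.3 -3.3 -1.3" --pt "2 -50 -6 0.3 -3.3 -1.3" --pt "0 -50 -6 0.3 -3.3 -1.3" --pt "0 -50 -6 0.3 -3.3 -1.3" --pt "0 -50 -6 0.3 -3.3 -1.3"

```text
time_s: 3.58
ee_pos: [390.3, -159.8, 303.6]
ee_rot: [3.134, -0.289, 0.083]
contact_force: [2.7, 0.6, 0.1]
width: 85.4
```

Call:
carry_out --pt "0 -50 -15 0.3 -3.3 -1.3" --pt "0 -50 -15 0.3 -3.3 -1.3" --pt "0 -45 -15 0.3 -3.3 -1.3" --pt "0 0 0 0 0 0"

```text
time_s: 4.08
ee_pos: [386.6, -315.5, 258.0]
ee_rot: [-3.141, -0.473, -0.003]
contact_force: [-0.3, 0.2, 0.4]
width: 85.3
```

```bash
python3 plan.py 4 438 -315 129 -27 0.6
python3 - <<'E'
from h import *
for c in("scene","top"):
    im,d=bot.capture(c); cv2.imwrite(f"pics/{c}1.png",im[...,::-1])
a,b=cv2.imread("pics/scene1.png"),cv2.imread("pics/top1.png")
cv2.imwrite("pics/v1.png",np.hstack([cv2.resize(a[150:330,130:310],(400,400)),cv2.resize(b[170:330,370:530],(400,400))]))
E
```

```text
t 4.08 at [ 386.6 -315.5  258. ] rpy [-180.   -27.1   -0.2] w 85.3 F [-0.3  0.2  0.4]
d [  51.4    0.5 -129. ] rv [-0.03  0.08  0.78] row [ 12.9   0.1 -32.2] [-0.01  0.02  0.19]
q [-0.2  -0.46  0.81  2.05  0.07  1.02  0.59]
```

View pics/v1.png

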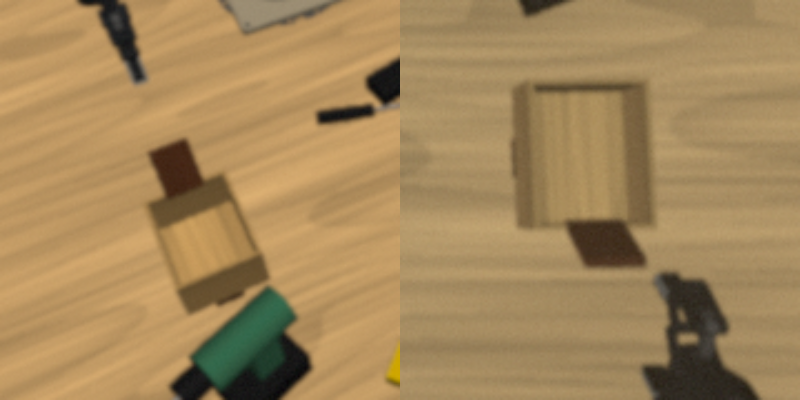

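The gripper appears farther from the handle than I expected, so I'll overlay the expected TCP on the pictures.

Run:
```python
from h import *
s=bot.read_state(); Rt=R.from_euler('xyz',s["ee_rot"]).as_matrix(); p=s["ee_pos"]; print(s["time_s"],p,s["ee_rot"],s["qpos"].round(2))
out=[]
for c,b in(("scene",(130,330,110,310)),("top",(170,370,350,550))):
    im,d=bot.capture(c); im=im[...,::-1].copy()
    W=cloud(c,d); m=(W[...,2]>150)&(W[...,0]<480)&(W[...,1]<-200); q=W[m]; print(c,len(q),q[np.argsort(q[:,2])[:15]].mean(0).round(0) if len(q) else '')
    im=cv2.resize(im[b[0]:b[1],b[2]:b[3]],(400,400),interpolation=2)
    for X,col in((p,(0,0,255)),(p-50*Rt[:,2],(0,255,0)),(p+42*Rt[:,0]-13*Rt[:,2],(255,0,0)),(p-42*Rt[:,0]-13*Rt[:,2],(255,255,0)),(np.array([430,-315,145]),(255,0,255))):
        u=(proj(c,X)-[b[2],b[0]])*2; cv2.circle(im,tuple(int(x) for x in u),4,col,-1)
    out.append(im)
cv2.imwrite("pics/v2.png",np.hstack(out))
```

```text
4.175 [ 388.44114502 -312.33378496  259.15810235] [ 3.14064996 -0.47224721  0.00315575] [-0.2  -0.46  0.8   2.05  0.07  1.02  0.59]
scene 10341 [-160. -627.  151.]
top 5494 [ 434. -307.  151.]
```

View pics/v2.png

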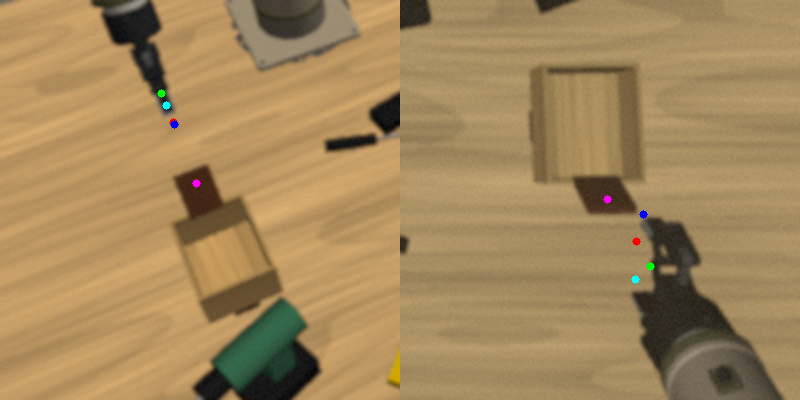

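Run:
```python
from h import *
np.set_printoptions(precision=0,suppress=True)
s=bot.read_state(); Rt=R.from_euler('xyz',s["ee_rot"]).as_matrix(); p=s["ee_pos"]
for c in("scene","top"):
    im,d=bot.capture(c); W=cloud(c,d).reshape(-1,3); W=W[(W[:,2]>185)&(W[:,0]>200)&(W[:,0]<500)&(W[:,1]<-200)&(W[:,1]>-450)]
    L=(W-p)@Rt
    print(c,len(L))
    for z in range(-120,30,10):
        q=L[(L[:,2]>=z)&(L[:,2]<z+10)]
        if len(q)>2: print(z,len(q),"x",np.percentile(q[:,0],[2,50,98]),"y",np.percentile(q[:,1],[2,50,98]))
```

```text
scene 4174
-120 47 x [18. 68. 72.] y [-15.   3.  19.]
-110 34 x [30. 68. 72.] y [-15.   2.  18.]
-100 30 x [33. 66. 75.] y [-14.   0.  18.]
-90 30 x [53. 72. 75.] y [-11.   2.  14.]
-80 12 x [46. 56. 59.] y [-6.  1. 11.]
-70 29 x [-45.  51.  60.] y [-9.  2. 12.]
-60 37 x [-47.  48.  56.] y [-8.  1. 12.]
-50 22 x [46. 51. 59.] y [-8.  3. 12.]
-40 10 x [44. 48. 53.] y [-6.  1. 11.]
top 5280
-120 113 x [-63.  64.  74.] y [-20. -12.  10.]
-110 95 x [-67.  42.  75.] y [-19. -13.   9.]
-100 114 x [-66.  46.  77.] y [-18. -11.   9.]
-90 99 x [-67.  67.  77.] y [-14. -11.   8.]
-80 26 x [-59. -40.  58.] y [-15. -13.  -3.]
-70 38 x [-44. -40.  58.] y [-12.  -8.   1.]
-60 50 x [-44. -39.  60.] y [-13.  -8.   4.]
-50 54 x [-44. -39.  59.] y [-12.  -6.   8.]
-40 22 x [-42. -40.  53.] y [-12.  -6.   9.]
```

The pads look about 18 mm farther back than nominal. I'll close to about 12 mm in the air and measure them there.

Call:
carry_out --pt "0 0 0 0 0 0" --pt "0 0 0 0 0 0" --pt "0 0 0 0 0 0" --pt "0 0 0 0 0 0" --pt "0 0 0 0 0 0" --claw 0.72 --newtons 60

```text
time_s: 5.0
ee_pos: [390.0, -310.2, 260.0]
ee_rot: [3.138, -0.472, 0.01]
contact_force: [0.3, 0.4, -0.3]
width: 12.0
```

```bash
cat > tip.py <<'E'
from h import *
np.set_printoptions(precision=0,suppress=True)
s=bot.read_state(); Rt=R.from_euler('xyz',s["ee_rot"]).as_matrix(); p=s["ee_pos"]; print(p,s["width"])
for c in("scene","top"):
    im,d=bot.capture(c); W=cloud(c,d).reshape(-1,3); W=W[(W[:,2]>185)&(W[:,0]>200)&(W[:,0]<500)&(W[:,1]<-200)&(W[:,1]>-450)]
    L=(W-p)@Rt
    print(c,len(L))
    for z in range(-120,30,10):
        q=L[(L[:,2]>=z)&(L[:,2]<z+10)]
        if len(q)>2: print(z,len(q),"x",np.percentile(q[:,0],[2,50,98]),"y",np.percentile(q[:,1],[2,50,98]))
E
python3 tip.py
```

```text
[ 390. -310.  260.] 12.02345158349805
scene 4171
-120 66 x [12. 55. 66.] y [-15.   1.  19.]
-110 32 x [16. 58. 63.] y [-14.   3.  18.]
-100 34 x [17. 51. 58.] y [-14.   1.  18.]
-90 18 x [-21.  46.  49.] y [-12.   7.  18.]
-80 30 x [31. 37. 42.] y [-10.   2.  14.]
-70 12 x [-11.  27.  36.] y [-10.   1.  12.]
-60 21 x [10. 15. 21.] y [-8.  2. 12.]
-50 26 x [ 8. 17. 22.] y [-9.  2. 11.]
-40 22 x [ 9. 17. 22.] y [-8.  2. 12.]
-30 14 x [ 7. 10. 19.] y [-6.  2. 12.]
top 5110
-120 143 x [-6. 58. 66.] y [-20.  -5.  10.]
-110 64 x [-13.  23.  61.] y [-18. -13.  10.]
-100 61 x [-14.  20.  55.] y [-19. -15.  -1.]
-90 71 x [-39.  21.  48.] y [-18. -13.   4.]
-80 76 x [-36.  20.  38.] y [-14. -11.   8.]
-70 33 x [-30.  12.  37.] y [-14. -13.   6.]
-60 25 x [-10.  -3.  20.] y [-13. -11.  -6.]
-50 36 x [-10.  14.  23.] y [-13.  -9.  -1.]
-40 42 x [-9. 16. 23.] y [-13.  -8.   5.]
-30 23 x [-8. 10. 20.] y [-12.  -9.  -2.]
```

Call:
carry_out --pt "-12 -2 0 0 0 0" --pt "-12 -3 0 0 0 0" --pt "0 0 0 0 0 0" --pt "0 0 0 0 0 0" --claw -1

```text
time_s: 5.6
ee_pos: [365.9, -315.1, 259.9]
ee_rot: [3.138, -0.472, 0.01]
contact_force: [0.3, -0.3, -0.2]
width: 82.4
```

```bash
python3 plan.py 5 443 -315 106 -27 0.6
```

```text
t 5.6 at [ 365.9 -315.1  259.9] rpy [179.8 -27.1   0.6] w 82.4 F [ 0.3 -0.3 -0.2]
d [ 7.710e+01  1.000e-01 -1.539e+02] rv [0.18 0.06 0.12] row [ 15.4   0.  -30.8] [0.04 0.01 0.02]
q [-0.11 -0.48  0.76  2.07  0.05  1.04  0.65]
```

Call:
carry_out --pt "16 0 -31 0 0 0" --pt "16 0 -31 0 0 0" --pt "15 0 -31 0 0 0" --pt "15 0 -30 0 0 0" --pt "0 0 0 0 0 0"

```text
time_s: 6.22
ee_pos: [431.5, -314.5, 135.2]
ee_rot: [3.134, -0.474, 0.014]
contact_force: [-0.0, 0.0, 0.2]
width: 85.3
```

```bash
python3 plan.py 2 443 -315 106 -27 0.6
python3 - <<'E'
from h import *
for c in("scene","top"):
    im,d=bot.capture(c); cv2.imwrite(f"pics/{c}2.png",im[...,::-1])
a,b=cv2.imread("pics/scene2.png"),cv2.imread("pics/top2.png")
cv2.imwrite("pics/v3.png",np.hstack([cv2.resize(a[170:300,150:280],(400,400)),cv2.resize(b[190:310,390:510],(400,400))]))
E
```

```text
t 6.22 at [ 431.5 -314.5  135.2] rpy [179.6 -27.2   0.8] w 85.3 F [-0.   0.   0.2]
d [ 11.5  -0.5 -29.2] rv [0.4  0.17 0.03] row [  5.7  -0.3 -14.6] [0.2  0.09 0.01]
q [-0.4  -0.21  1.1   2.17 -0.18  0.71  0.85]
```

View pics/v3.png

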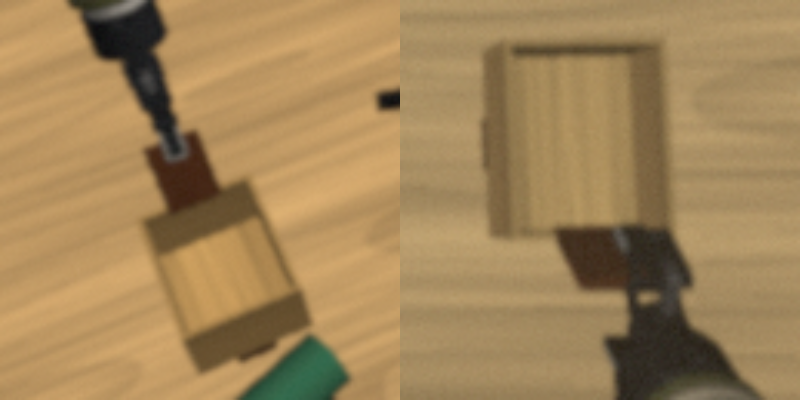

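The fingers straddle the handle top, scene crop (175,150), and are centred across its width. I'll go the last 29 mm down and close.

Call:
carry_out --pt "6 0 -15 0.2 0 0" --pt "6 0 -15 0.2 0 0" --pt "0 0 0 0 0 0"

```text
time_s: 6.7
ee_pos: [445.1, -316.8, 110.8]
ee_rot: [-3.14, -0.484, 0.007]
contact_force: [0.0, -0.1, 1.1]
width: 85.5
```

Call:
carry_out --pt "0 0 0 0 0 0" --pt "0 0 0 0 0 0" --pt "0 0 0 0 0 0" --pt "0 0 0 0 0 0" --pt "0 0 0 0 0 0" --claw 1 --newtons 80

```text
time_s: 7.32
ee_pos: [444.9, -317.3, 112.9]
ee_rot: [-3.137, -0.487, 0.005]
contact_force: [0.5, -0.0, -3.1]
width: 10.9
```

```bash
cat > binpose.py <<'E'
from fit import *
def binpose(c,x,y,z,yaw=0.,tag=None):
    im,d=bot.capture(c); W=cloud(c,d).reshape(-1,3)
    if tag: cv2.imwrite(f"pics/{tag}_{c}.png",im[...,::-1])
    b=W[(np.hypot(W[:,0]-x,W[:,1]-y)<120)&(abs(W[:,2]-z-100)<7)]
    a,f=fitrect(b,160,130,6,(x,y),yaw)
    # rim heights by corner: plane fit z = z0 + a*(along x)+b*(along y)
    cc,s=np.cos(a[2]),np.sin(a[2]); q=(b[:,:2]-a[:2])@np.array([[cc,-s],[s,cc]])
    on=np.abs(np.maximum(abs(q[:,0])-77,abs(q[:,1])-62))<4; A=np.c_[q[on],np.ones(on.sum())]
    zz=b[on,2]; co=np.linalg.lstsq(A,zz,rcond=None)[0]; r=abs(zz-A@co)<3; co=np.linalg.lstsq(A[r],zz[r],rcond=None)[0]
    print(c,"n",len(b),"bin xy",a[:2].round(1),"yaw",np.degrees(a[2]).round(2),"rim z",co[2].round(1),"slope deg x,y",np.degrees(co[:2]).round(2),round(f,3))
    return a
if __name__=="__main__":
    import sys; a=list(map(float,sys.argv[1:5])); s=bot.read_state(); print(s["ee_pos"].round(1),np.degrees(s["ee_rot"]).round(1),s["width"],s["contact_force"].round(1))
    for c in("top","scene"): binpose(c,*a[:3],np.radians(a[3]),sys.argv[5] if len(sys.argv)>5 else None)
E
python3 binpose.py 530 -314 0 0.6
```

```text
[ 444.9 -317.3  112.9] [-179.8  -27.9    0.3] 10.898863709506848 [ 0.5 -0.  -3.1]
top n 560 bin xy [ 531.7 -312.1] yaw 0.44 rim z 100.6 slope deg x,y [0.47 0.33] 0.135
scene n 390 bin xy [ 529.  -315.8] yaw 0.41 rim z 100.3 slope deg x,y [-0.35  0.04] 0.15
```

Gripped at a width of 10.9 mm. Now lift 30 mm and check that the bin follows.

Call:
carry_out --pt "0 0 12 0 0 0" --pt "0 0 12 0 0 0" --pt "0 0 12 0 0 0" --pt "0 0 0 0 0 0"

```text
time_s: 7.92
ee_pos: [443.2, -315.9, 147.7]
ee_rot: [-3.137, -0.482, 0.006]
contact_force: [-0.1, 0.6, -3.4]
width: 11.4
```

```bash
python3 binpose.py 530 -314 33 0.6; python3 plan.py 10 539 -9 143 -27.9 10.6
```

```text
[ 443.2 -315.9  147.7] [-179.7  -27.6    0.3] 11.357304973114868 [-0.1  0.6 -3.4]
top n 626 bin xy [ 529.7 -310.4] yaw 0.45 rim z 134.5 slope deg x,y [-0.07  0.12] 0.136
scene n 394 bin xy [ 526.7 -313.9] yaw 0.59 rim z 133.4 slope deg x,y [-0.28 -0.12] 0.142
t 8.03 at [ 442.7 -315.5  146.6] rpy [-179.7  -27.5    0.3] w 11.2 F [-0.2 -0.1 -3.8]
d [ 96.3 306.5  -3.6] rv [-0.26 -0.41 10.11] row [ 9.6 30.6 -0.4] [-0.03 -0.04  1.01]
q [-0.4  -0.19  1.1   2.14 -0.22  0.74  0.87]
```

Call:
carry_out --pt "3 30 -1.5 0 0 1" --pt "5 35 -1.5 0 0 1" --pt "7 35 -1.5 0 0 1" --pt "9 35 -1 0 0 1" --pt "11 35 -1 0 0 1.2"

```text
time_s: 8.65
ee_pos: [475.2, -141.4, 135.1]
ee_rot: [-3.133, -0.473, 0.094]
contact_force: [0.4, -0.6, -3.8]
width: 10.8
```

```bash
python3 plan.py 5 539 -9 140 -27.7 10.6
```

```text
t 8.65 at [ 475.2 -141.4  135.1] rpy [-179.5  -27.1    5.4] w 10.8 F [ 0.4 -0.6 -3.8]
d [ 63.8 132.4   4.9] rv [-0.36 -0.65  4.97] row [12.8 26.5  1. ] [-0.07 -0.13  0.99]
q [-0.33 -0.28  0.61  2.29 -0.04  0.65  0.42]
```

Call:
carry_out --pt "13 28 0.5 -0.1 -0.1 1" --pt "13 28 0.5 -0.1 -0.1 1" --pt "13 28 0.5 -0.1 -0.1 1" --pt "13 26 0.5 -0.1 -0.1 1" --pt "8 14 0 0 0 1"

```text
time_s: 9.28
ee_pos: [533.0, -10.3, 130.4]
ee_rot: [-3.137, -0.468, 0.19]
contact_force: [-0.8, -1.4, -3.1]
width: 10.9
```

```bash
python3 plan.py 2 539 -9 140 -27.7 10.6; python3 binpose.py 622 9 27 10.7 p3; python3 -c "
import cv2,numpy as np
a,b=cv2.imread('pics/p3_scene.png'),cv2.imread('pics/p3_top.png')
cv2.imwrite('pics/v4.png',np.hstack([cv2.resize(a[150:310,240:400],(400,400)),cv2.resize(b[110:270,240:400],(400,400))]))"
```

```text
t 9.28 at [533.  -10.3 130.4] rpy [-179.8  -26.8   10.9] w 10.9 F [-0.8 -1.4 -3.1]
d [6.  1.3 9.6] rv [-0.05 -0.91 -0.41] row [3.  0.6 4.8] [-0.02 -0.45 -0.2 ]
q [-0.43 -0.15  0.4   2.23 -0.04  0.59  0.2 ]
[533.  -10.3 130.4] [-179.8  -26.8   10.9] 10.89650299883136 [-0.8 -1.4 -3.1]
top n 52 bin xy [618.8   8. ] yaw 9.41 rim z 118.9 slope deg x,y [-3.81  0.84] 0.097
scene n 78 bin xy [614.8   7.2] yaw 9.59 rim z 99.7 slope deg x,y [-21.25  -2.34] 0.235
```

View pics/v4.png

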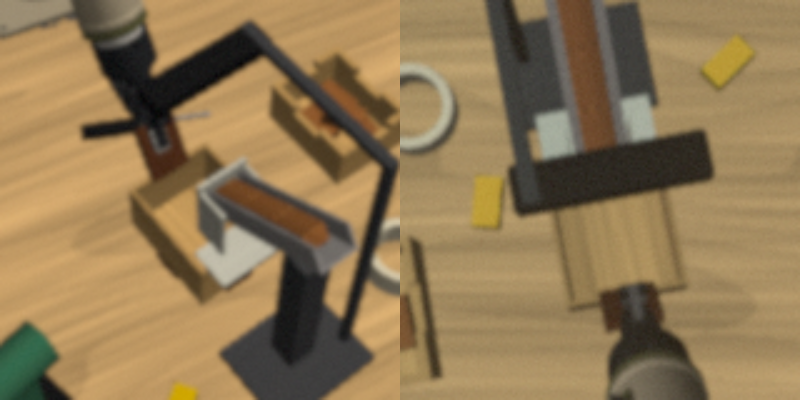

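The bin is under the chute with its +x wall beneath the trip plate, scene crop (235,270). I'll trim the position and tilt, then raise.

Call:
carry_out --pt "3 0.5 5 0 -0.5 -0.2" --pt "3 0.5 5 0 -0.5 -0.2" --pt "0 0 4 0 0 0" --pt "0 0 6 0 0 0" --pt "0 0 0 0 0 0"

```text
time_s: 10.0
ee_pos: [538.7, -12.6, 151.9]
ee_rot: [-3.141, -0.486, 0.18]
contact_force: [-0.3, -0.2, -3.7]
width: 11.0
```

```bash
python3 plan.py 5 539 -9 205 -27.7 10.6
```

```text
t 10.0 at [538.7 -12.6 151.9] rpy [-179.9  -27.9   10.3] w 11.0 F [-0.3 -0.2 -3.7]
d [ 0.3  3.6 53.1] rv [-0.07  0.14  0.28] row [ 0.1  0.7 10.6] [-0.01  0.03  0.06]
q [-0.42 -0.18  0.38  2.21 -0.01  0.61  0.16]
```

Call:
carry_out --pt "0 1 11 0 0 0" --pt "0 1 11 0 0 0" --pt "0 1 11 0 0 0" --pt "0 0 11 0 0 0" --pt "0 0 10 0 0 0"

```text
time_s: 10.62
ee_pos: [537.3, -9.8, 208.2]
ee_rot: [-3.14, -0.483, 0.179]
contact_force: [-1.3, 0.6, -5.9]
width: 10.8
```

```bash
python3 plan.py 5 539 -9 205 -27.7 10.6
```

```text
t 10.62 at [537.3  -9.8 208.2] rpy [-179.9  -27.7   10.3] w 10.8 F [-1.3  0.6 -5.9]
d [ 1.7  0.8 -3.2] rv [-0.05 -0.05  0.32] row [ 0.3  0.2 -0.6] [-0.01 -0.01  0.06]
q [-0.41 -0.25  0.34  2.14  0.03  0.76  0.11]
```

Call:
carry_out --pt "0 0 -1 0 0 0" --pt "0 0 0 0 0 0" --pt "0 0 0 0 0 0" --pt "0 0 0 0 0 0" --pt "0 0 0 0 0 0"

```text
time_s: 11.25
ee_pos: [537.1, -9.6, 206.8]
ee_rot: [-3.141, -0.482, 0.18]
contact_force: [1.2, 0.1, -5.6]
width: 11.2
```

Call:
carry_out --pt "0 0 0 0 0 0" --pt "0 0 0 0 0 0" --pt "0 0 0 0 0 0" --pt "0 0 0 0 0 0" --pt "0 0 0 0 0 0"

```text
time_s: 11.88
ee_pos: [537.1, -9.6, 206.7]
ee_rot: [-3.141, -0.482, 0.18]
contact_force: [0.6, 0.3, -5.9]
width: 11.3
```

Call:
carry_out --pt "0 0 0 0 0 0" --pt "0 0 0 0 0 0" --pt "0 0 0 0 0 0" --pt "0 0 0 0 0 0" --pt "0 0 0 0 0 0"

```text
time_s: 12.5
ee_pos: [537.1, -9.6, 206.7]
ee_rot: [-3.141, -0.482, 0.179]
contact_force: [0.9, -0.2, -6.1]
width: 11.1
```

```bash
python3 binpose.py 622 9 95 10.5 p4; python3 -c "
import cv2,numpy as np
a,b=cv2.imread('pics/p4_scene.png'),cv2.imread('pics/p4_top.png')
cv2.imwrite('pics/v5.png',np.hstack([cv2.resize(a[150:310,240:400],(400,400)),cv2.resize(b[110:270,240:400],(400,400))]))"
```

```text
[537.1  -9.6 206.7] [-179.9  -27.6   10.3] 11.14111757812257 [ 0.9 -0.2 -6.1]
top n 716 bin xy [622.5   8.8] yaw 10.13 rim z 195.5 slope deg x,y [1.35 0.12] 0.503
scene n 514 bin xy [620.3   6.3] yaw 10.68 rim z 194.4 slope deg x,y [0.62 0.61] 0.494
```

View pics/v5.png

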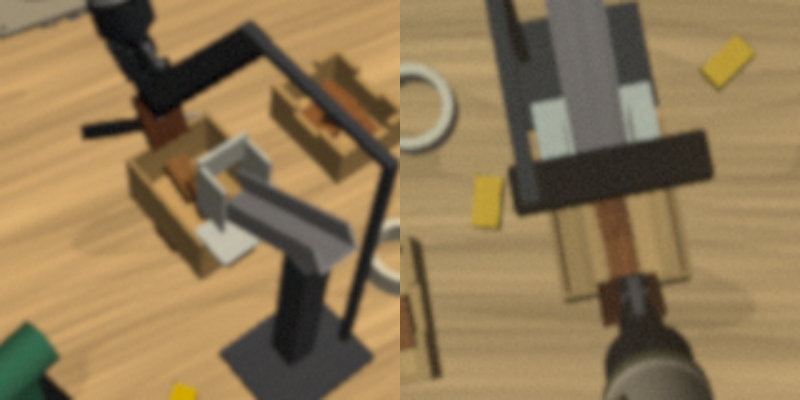

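The channel is empty, the blocks are in the bin and the gate is up. Now lower and back out.

Call:
carry_out --pt "0 0 -10 0 0 0" --pt "0 0 -13 0 0 0" --pt "0 0 -14 0 0 0" --pt "0 0 -14 0 0 0" --pt "0 0 -12 0 0 0"

```text
time_s: 13.22
ee_pos: [537.0, -9.7, 139.4]
ee_rot: [-3.141, -0.483, 0.18]
contact_force: [0.3, -0.5, -4.7]
width: 11.2
```

Call:
carry_out --pt "-1 0 -3 0 0 0" --pt "-10 -2 0 0 0 0" --pt "-14 -2.5 0 0 0 0" --pt "-14 -2.5 0 0 0 0" --pt "-14 -2.5 0 0 0 0"

```text
time_s: 13.85
ee_pos: [481.7, -19.8, 136.3]
ee_rot: [3.141, -0.483, 0.18]
contact_force: [-0.3, 0.1, -4.0]
width: 11.1
```

```bash
python3 plan.py 5 488 -18 140 -27.7 10.3; python3 binpose.py 572 1 30 10.3 p5
```

```text
t 13.85 at [481.7 -19.8 136.3] rpy [180.  -27.7  10.3] w 11.1 F [-0.3  0.1 -4. ]
d [6.3 1.8 3.7] rv [ 0.02 -0.02 -0.01] row [1.3 0.4 0.7] [ 0. -0. -0.]
q [-0.38 -0.31  0.35  2.34  0.06  0.62  0.12]
[481.7 -19.8 136.3] [180.  -27.7  10.3] 11.06993756828447 [-0.3  0.1 -4. ]
top n 290 bin xy [568.   -0.9] yaw 10.29 rim z 125.3 slope deg x,y [-0.67  0.1 ] 0.119
scene n 136 bin xy [562.   -5.4] yaw 9.98 rim z 125.3 slope deg x,y [-1.74 -0.45] 0.146
```

Call:
carry_out --pt "0 12 14 0 0 0" --pt "0 24 14 0 0 0" --pt "-2 30 14 0 0 0" --pt "-4 33 14 0 0 0" --pt "-5 33 12 0 0 0"

```text
time_s: 14.58
ee_pos: [467.8, 111.9, 204.9]
ee_rot: [-3.139, -0.478, 0.169]
contact_force: [1.0, 0.4, -4.3]
width: 11.4
```

```bash
python3 plan.py 5 433 265 205 -27.7 10.1
```

```text
t 14.57 at [467.8 111.9 204.9] rpy [-179.9  -27.4    9.7] w 11.4 F [ 1.   0.4 -4.3]
d [-3.480e+01  1.531e+02  1.000e-01] rv [-0.06 -0.3   0.34] row [-7.  30.6  0. ] [-0.01 -0.06  0.07]
q [-0.39 -0.35 -0.01  2.24  0.14  0.8  -0.32]
```

Call:
carry_out --pt "-7 33 1 0 0 0" --pt "-8 33 1 0 0 0" --pt "-8 33 1 0 -0.1 0.1" --pt "-7 28 0 0 -0.1 0.1" --pt "-4 18 0 0 -0.1 0.1"

```text
time_s: 15.2
ee_pos: [433.6, 266.1, 212.4]
ee_rot: [-3.133, -0.491, 0.175]
contact_force: [0.8, 0.7, -4.4]
width: 10.6
```

Call:
carry_out --pt "0 2 0 0 0 0" --pt "0 0 0 0 0 0"

```text
time_s: 15.45
ee_pos: [433.5, 269.6, 212.9]
ee_rot: [-3.132, -0.492, 0.176]
contact_force: [-0.2, 0.2, -4.2]
width: 11.2
```

```bash
python3 plan.py 2 433 265 205 -27.7 10.1; python3 binpose.py 516 282 93 10.1 p6;  python3 -c "
import cv2,numpy as np
a,b=cv2.imread('pics/p6_scene.png'),cv2.imread('pics/p6_top.png')
cv2.imwrite('pics/v6.png',np.hstack([cv2.resize(a[110:270,290:450],(400,400)),cv2.resize(b[170:300,160:290],(400,400))]))"
```

```text
t 15.45 at [433.5 269.6 212.9] rpy [-179.5  -28.2   10.1] w 11.2 F [-0.2  0.2 -4.2]
d [-0.5 -4.6 -7.9] rv [-0.56  0.4  -0.24] row [-0.2 -2.3 -4. ] [-0.28  0.2  -0.12]
q [-0.45 -0.24 -0.35  2.14  0.26  0.84 -0.76]
[433.5 269.6 212.9] [-179.5  -28.2   10.1] 11.172650972945487 [-0.2  0.2 -4.2]
top n 347 bin xy [517.2 285.7] yaw 10.11 rim z 195.1 slope deg x,y [-1.44 -0.4 ] 0.157
scene n 380 bin xy [516.3 283.6] yaw 10.61 rim z 193.6 slope deg x,y [-0.14  0.01] 0.143
```

View pics/v6.png

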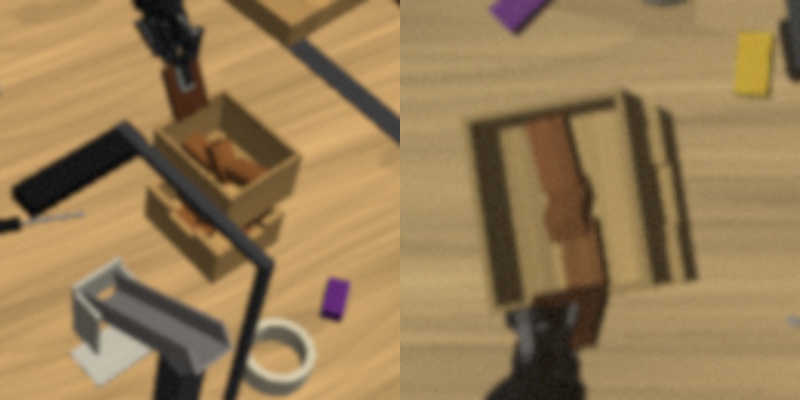

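All three blocks are in the bin and it hangs over the tray, scene crop (225,160). The gate is shut. I'll trim and lower to just above the rim, then remeasure.

Call:
carry_out --pt "-0.2 -1.5 -5 -0.2 0.2 -0.1" --pt "-0.2 -1.5 -5 -0.2 0.2 -0.1" --pt "0 0 -4 0 0 0" --pt "0 0 0 0 0 0"

```text
time_s: 16.05
ee_pos: [433.5, 264.3, 197.5]
ee_rot: [-3.139, -0.483, 0.173]
contact_force: [0.4, -0.6, -4.0]
width: 11.2
```

```bash
python3 plan.py 2 433 265 192 -27.7 10.1; for i in 1 2; do python3 binpose.py 516 282 80 10.1; done
```

```text
t 16.05 at [433.5 264.3 197.5] rpy [-179.9  -27.7    9.9] w 11.2 F [ 0.4 -0.6 -4. ]
d [-0.5  0.7 -5.5] rv [-0.11 -0.05  0.15] row [-0.2  0.3 -2.8] [-0.06 -0.03  0.08]
q [-0.45 -0.23 -0.35  2.15  0.27  0.82 -0.78]
[433.5 264.3 197.5] [-179.9  -27.7    9.9] 11.169918376538368 [ 0.4 -0.6 -4. ]
top n 581 bin xy [518.5 281. ] yaw 9.89 rim z 183.8 slope deg x,y [ 0.11 -0.2 ] 0.129
scene n 398 bin xy [515.6 278. ] yaw 10.06 rim z 181.7 slope deg x,y [-0.32 -0.34] 0.159
[433.7 264.6 198.1] [-179.8  -27.7    9.9] 10.53790512735198 [-1.1 -0.4 -3.4]
top n 539 bin xy [518.6 281.2] yaw 9.84 rim z 183.9 slope deg x,y [ 0.11 -0.41] 0.129
scene n 384 bin xy [516.3 278.5] yaw 9.74 rim z 181.3 slope deg x,y [ 0.02 -0.63] 0.153
```

Call:
carry_out --pt "-0.4 1.2 -2 0.15 0 0.1" --pt "-0.4 1.2 -2 0.15 0 0.1" --pt "0 0 0 0 0 0"

```text
time_s: 16.62
ee_pos: [432.9, 267.5, 194.3]
ee_rot: [-3.132, -0.485, 0.173]
contact_force: [1.1, -0.3, -3.9]
width: 11.0
```

```bash
for i in 1 2; do python3 binpose.py 516 282 78 10.1; done
```

```text
[432.9 267.5 194.3] [-179.5  -27.8    9.9] 10.97120815064561 [ 1.1 -0.3 -3.9]
top n 629 bin xy [517.7 284.7] yaw 10.0 rim z 181.3 slope deg x,y [0.19 0.13] 0.129
scene n 402 bin xy [515.2 281.7] yaw 10.42 rim z 179.1 slope deg x,y [-0.07  0.06] 0.147
[433.  267.5 194.4] [-179.5  -27.8    9.9] 10.86650906459773 [ 0.6 -0.6 -4.7]
top n 615 bin xy [518.  284.8] yaw 10.02 rim z 181.3 slope deg x,y [0.25 0.17] 0.132
scene n 409 bin xy [515.2 281.7] yaw 10.23 rim z 179.1 slope deg x,y [0.29 0.24] 0.142
```

Aligned within 1 mm. Lowering.

Call:
carry_out --pt "0 -0.3 -3.5 0 0 0" --pt "0 -0.3 -3.5 0 0 0" --pt "0 0 -3.5 0 0 0" --pt "0 0 -3 0 0 0" --pt "0 0 0 0 0 0"

```text
time_s: 17.45
ee_pos: [432.9, 266.7, 179.8]
ee_rot: [-3.132, -0.485, 0.173]
contact_force: [-0.1, -0.1, -4.8]
width: 10.8
```

```bash
python3 binpose.py 516 282 65 10.1
```

```text
[432.9 266.7 179.8] [-179.5  -27.8    9.9] 10.762654850759942 [-0.1 -0.1 -4.8]
top n 626 bin xy [518.2 284.1] yaw 10.0 rim z 167.2 slope deg x,y [0.35 0.05] 0.133
scene n 312 bin xy [514.8 281.8] yaw 10.02 rim z 166.0 slope deg x,y [ 0.1  -0.18] 0.169
```

No contact force, and the lugs are in the notches (rim 166.5). About 5.5 mm remain.

Call:
carry_out --pt "0 0 -2 0 0 0" --pt "0 0 -2 0 0 0" --pt "0 0 -1.5 0 0 0" --pt "0 0 0 0 0 0"

```text
time_s: 18.05
ee_pos: [433.2, 267.0, 174.5]
ee_rot: [-3.132, -0.486, 0.173]
contact_force: [0.4, 1.2, -4.6]
width: 11.0
```

```bash
python3 binpose.py 516 282 61 10.1
```

```text
[433.2 267.  174.5] [-179.4  -27.8    9.9] 11.011313547908893 [ 0.4  1.2 -4.6]
top n 623 bin xy [518.5 284.5] yaw 10.1 rim z 162.2 slope deg x,y [0.2  0.12] 0.132
scene n 265 bin xy [515.4 281.8] yaw 10.25 rim z 161.6 slope deg x,y [-0.01 -0.57] 0.194
```

Call:
carry_out --pt "0 0 -1 0 0 0" --pt "0 0 -0.8 0 0 0" --pt "0 0 0 0 0 0"

```text
time_s: 18.52
ee_pos: [433.7, 267.6, 174.2]
ee_rot: [-3.131, -0.488, 0.173]
contact_force: [-1.1, -1.3, -1.8]
width: 11.0
```

```bash
python3 binpose.py 516 282 61 10.1
```

```text
[433.7 267.6 174.2] [-179.4  -28.     9.9] 10.975658235953093 [-1.1 -1.3 -1.8]
top n 619 bin xy [519.1 284.9] yaw 10.06 rim z 162.0 slope deg x,y [0.41 0.05] 0.131
scene n 269 bin xy [516.  282.2] yaw 10.68 rim z 160.9 slope deg x,y [ 0.23 -0.19] 0.196
```

It's in contact: the wrist force dropped from -4.6 to -1.8 N and the rim is at about 161.5. I'll level slightly, then release.

Call:
carry_out --pt "-0.3 0 -0.5 0 0.4 0" --pt "0 0 0 0 0 0"

```text
time_s: 18.88
ee_pos: [434.0, 267.7, 174.2]
ee_rot: [-3.129, -0.482, 0.172]
contact_force: [-0.5, -1.6, -0.6]
width: 11.0
```

Call:
carry_out --pt "0 0 0 0 0 0" --pt "0 0 0 0 0 0" --pt "0 0 0 0 0 0" --pt "0 0 0 0 0 0" --pt "0 0 0 0 0 0" --claw -1

```text
time_s: 19.5
ee_pos: [434.7, 269.0, 175.3]
ee_rot: [-3.127, -0.485, 0.172]
contact_force: [0.5, -0.1, 0.1]
width: 85.2
```

```bash
python3 binpose.py 516 282 61 10.1
```

```text
[434.7 269.  175.3] [-179.2  -27.8    9.9] 85.19241985009103 [ 0.5 -0.1  0.1]
top n 577 bin xy [519.2 285.8] yaw 10.28 rim z 161.1 slope deg x,y [ 0.04 -0.16] 0.125
scene n 262 bin xy [515.9 283.2] yaw 9.94 rim z 160.4 slope deg x,y [-0.51 -0.25] 0.185
```

Call:
carry_out --pt "-7 -1 14 0 0 0" --pt "-9 -1.6 18 0 0 0" --pt "-9 -1.6 18 0 0 0" --pt "-9 -1.6 18 0 0 0" --pt "-9 -1.6 18 0 0 0"

```text
time_s: 20.23
ee_pos: [388.2, 261.2, 266.4]
ee_rot: [-3.126, -0.484, 0.173]
contact_force: [0.9, -0.3, 0.5]
width: 85.2
```

Call:
carry_out --pt "-5 -1 15 0 0 0" --pt "-5 0 20 0 0 0" --pt "0 0 20 0 0 0" --pt "0 0 0 0 0 0" --pt "0 0 0 0 0 0"

```text
time_s: 20.85
ee_pos: [374.9, 261.0, 328.7]
ee_rot: [-3.122, -0.49, 0.174]
contact_force: [0.3, -0.5, 0.8]
width: 85.5
```

```bash
python3 binpose.py 516 282 61 10.1 p7;  python3 -c "
import cv2,numpy as np
a,b=cv2.imread('pics/p7_scene.png'),cv2.imread('pics/p7_top.png')
cv2.imwrite('pics/v7.png',np.hstack([cv2.resize(a[110:340,200:430],(400,400)),cv2.resize(b[170:300,160:290],(400,400))]))"
```

```text
[374.9 261.  328.7] [-178.9  -28.1   10. ] 85.54793281026433 [ 0.3 -0.5  0.8]
top n 610 bin xy [519.5 285.8] yaw 10.19 rim z 161.3 slope deg x,y [-0.09 -0.1 ] 0.133
scene n 269 bin xy [516.1 283.1] yaw 10.37 rim z 160.7 slope deg x,y [-0.67 -0.94] 0.183
```

View pics/v7.png

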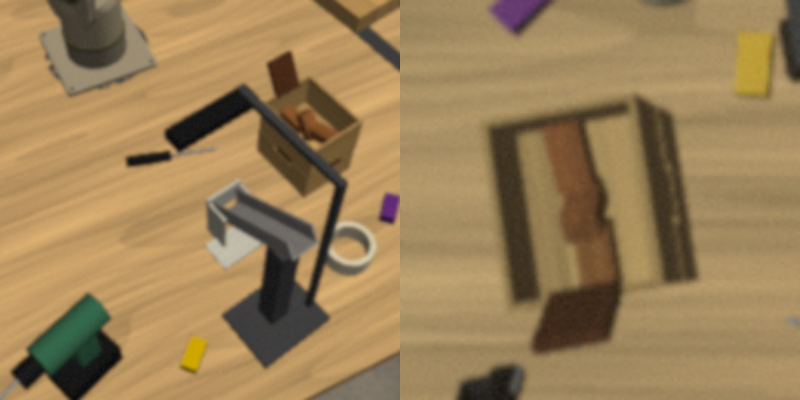

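The bin is nested flat on the tray with three blocks inside. The gate is shut, the bystanders are in place and the gripper is clear. Handing in.

```bash
python3 -c "
from workcell import bot
print(bot.close_job())"
```

```text
the job is handed in; nothing more can be done
None
```

The job is done and handed in at about 21 s of the 58 s allowed; the hand-in reports no verdict. I gripped the bin by its handle and lifted the trip plate about 55 mm with its far rim, so the three blocks slid into the bin. I then lowered and backed the bin out, set it on the tray with its handle towards the narrow notch, released it and pulled clear.

**Last checks:**
- **Seating:** the rim is at 161 mm, which is what full seating gives. The yaw is about 10.2°, against about 10.1° for the tray. The bin sits about 1–2 mm from the tray's centre, inside the 5 mm notch play.
- **Blocks and gate:** the picture shows the three blocks in the bin, the chute empty and the gate shut.
- **Bystanders:** the tape, drill and screwdriver look untouched in the picture; I did not re-measure them.
- **Forces:** the gripper is open, touching nothing. The wrist force read at the end of each move never passed about 7 N.

**Disagreements:**
- **Cameras:** the two cameras differed by a steady 3 mm or so, so I aligned bin to tray within each camera.
- **Fingertips:** they showed about 20 mm farther back along the tool than the stated TCP, so I gripped by the camera measurement.
- **Tilt:** at the end the scene camera, partly blocked by the lamp arm, read up to 0.9° of tilt. The top camera read 0.1°.

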